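# Feel for the fuller tin and pour out its balls

### The job

The two tins on the board look alike, but one is well filled with steel balls and the other holds only a last one. Pick a tin up and tilt it slowly to feel the balls shift and so find the fuller tin, pour all of its balls into the steel tray, and stand it upright on the board again. The other tin must also end upright on the board, and its ball must not be in the tray; do not push the loose things lying around out of place.

Things in the scene. Friction and masses are not known exactly. Their poses are not given: they have to be found in the camera images.
- tin_1_centre (a point): tin 1 of two look-alike closed sheet-metal pouring tins: 157 mm long with the lip, 56 wide, 66 high, lid fixed. Point: its centre, 33 mm above the underside. x runs from spout to rear (the SPOUT looks along -x), y across the two flat parallel sides, by which it is gripped from above, z up. From this point: rear wall at x +77, lid top z +33, lid's front edge x -73, pouring lip x -80, z -2 mm
- tin_2_centre (a point): tin 2, outwardly the same as tin 1, its point and axes at the same places. Bare tins weigh anything from 0.19 to 0.40 kg each, so total weight tells little. One tin (either) holds six steel balls, the other one ball; balls 16 mm, 17 g each
- tin_1_lip (a point): middle of tin 1's pouring lip, the upper edge of the ramp, 50 mm wide inside. Inside: a level floor well at the rear, from 52 to 154 mm behind the lip, then a ramp of 30 degrees up to the lip; mouth 22 mm high above the lip. Tipped forward, the lip is the lowest part (level, the underside is 31 mm below it). Held 42 to 48 degrees spout-down, all balls run out within 2 s
- tin_2_lip (a point): the same point on tin 2. In either tin the balls roll along the well from about 3 degrees of tilt; between lying at the rear wall and at the ramp's foot the balance moment shifts by about 0.07 N m with six balls and 0.015 N m with one; on a level floor they stay where they lie. Tilted slowly, all balls stay inside up to 20 degrees spout-down; a quick tilt can throw a ball over the ramp
- board: fixed plywood board, 170 (x) x 260 (y) x 12 mm, lying on the bench, on which the two tins stand side by side 140 mm apart along its y, on two rubber pads that lie flush with its top; origin at the centre of its underside
- tray: fixed open square steel tray, 170 x 170 mm, 45 mm high, walls and floor 4 mm, empty at the start; origin at the centre of its underside. Round it: a bench vise at the front edge between board and tray (back to x 0.44 m, 0.13 m high), and a wall shelf over the back of the bench whose front board (beyond x 0.58 m, above z 0.44 m) a tall wrist can hit
- wood_block: loose bystander: plain wooden block, 62 x 120 x 38 mm, lying between the board and the tray; origin at the centre of its underside
- masking_tape: loose bystander: roll of masking tape lying flat, 101 mm across, 24 mm high, at the back behind the tray; origin at the centre of its underside
- nail_box: loose bystander: small closed cardboard box, 90 x 65 x 40 mm, behind the board; origin at the centre of its underside
- pliers: loose bystander: pliers, 171 x 58 x 14 mm, lying to the right of the tray; origin at the centre of its underside
- tape_measure: loose bystander: tape measure, 36 x 93 x 68 mm, standing behind the wooden block; origin at the centre of its underside

How it is judged:
On the way, in this order (a step that is already met when the one before it is completed fails the run):
1. a tin is lifted off the board and slowly tilted a little, with the tray still empty (((z of tin_1_centre in the frame of board above 0.06 m and angle between tin_1_centre's own z axis and vertical between 0.05 and 0.45 rad) or (z of tin_2_centre in the frame of board above 0.06 m and angle between tin_2_centre's own z axis and vertical between 0.05 and 0.45 rad)) and contact force between tray and anything else below 0.05 N), for 0.3 s.
2. the six balls of the fuller tin lie in the tray (contact force between tray and anything else between 0.917 and 1.084 N), for 0.3 s.
At the end, for the whole second after the job is handed in: Exactly the six balls of the fuller tin lie in the tray and nothing else does (the load on the tray is that of six balls, within half a ball), and both tins stand upright (within 0.1 rad) on the board, their centres at most 75 mm from the board's centre along its x and 115 mm along its y (all of step 2 and angle between each of tin_1_centre, tin_2_centre's own z axis and vertical below 0.1 rad and z of tin_1_centre in the frame of board between 0.035 and 0.055 m and x of tin_1_centre in the frame of board between -0.075 and 0.075 m and y of tin_1_centre in the frame of board between -0.115 and 0.115 m and z of tin_2_centre in the frame of board between 0.035 and 0.055 m and x of tin_2_centre in the frame of board between -0.075 and 0.075 m and y of tin_2_centre in the frame of board between -0.115 and 0.115 m); the robot touches nothing.
It fails at once if the wood block is pushed more than 30 mm (distance of wood_block from where it was at the start of the episode above 0.03 m).
It fails at once if the masking tape is pushed more than 30 mm (distance of masking_tape from where it was at the start of the episode above 0.03 m).
It fails at once if the nail box is pushed more than 30 mm (distance of nail_box from where it was at the start of the episode above 0.03 m).
It fails at once if the pliers is pushed more than 30 mm (distance of pliers from where it was at the start of the episode above 0.03 m).
It fails at once if the tape measure is pushed more than 30 mm (distance of tape_measure from where it was at the start of the episode above 0.03 m).
It also fails if it takes over 72 s, if anything falls off the work surface, if the arm or the gripper's body presses on something with over 40 N, if the wrist force passes 120 N, or if a joint passes its speed limit or range.

### The arm

A 6-joint arm with a two-finger parallel gripper is mounted at the origin on a cart in front of the work surface, level with it; the furniture and walls round the work are solid. World frame = base frame: x ahead of the robot, y to its left, z up, the work surface at z = 0. Lengths are in m, angles in rad, forces in N, time in s.
With the tool pointing down it reaches from about 0.25 to 0.775 m from the base axis. Payload 4 kg.
Tool frame: the origin (TCP) lies where the fingers leave the gripper's body, on its centre line; the fingertips stand 97 mm ahead of it and the grasp point (between the pads) lies 78 mm ahead of it; z points along the fingers, y is the line along which they close (so a half turn about z gives the same grasp; the last joint's range is limited). The gripper opens to 94 mm and grips with 3 to 60 N. Pads are 16 mm wide; open, the fingers measure 119 mm over their backs; the gripper's body (75 mm by 177 mm) begins 78 mm behind the grasp point.
Start: joints at [1.182, 0.087, 1.371, -0, 1.684, -0.103], TCP at [0.155, 0.528, 0.303] pointing down, gripper open.
Joint ranges: [-3.1, 3.1], [-0.76, 2.03], [0.27, 2.55], [-1.08, 4.22], [0.17, 2.65], [-2.57, 2.57]. Speed limits (rad/s): [2.79, 2.79, 3.14, 3.14, 3.14, 3.14].

### API

Orientations are given as [roll, pitch, yaw] about the fixed x, y, z axes, in that order (R = Rz(yaw) Ry(pitch) Rx(roll)).
In Python, from bench import robot, eyes gives the robot as it stands. The module is installed in compiled form; this text tells all that it offers.
- The arm moves only by the tool carry_out, never from a script. Its argument "deltas" is a list of rows, each an object of numbers: "dx", "dy", "dz": the shift along the tool's x, y, z each as a share of 0.02 m, from -1 to 1; "wx", "wy", "wz": the turn, a rotation vector about the tool's x, y, z each as a share of 0.12 rad, from -1 to 1; "gripper": the closure in counts, from 0 (fully open) to 255 (shut). In form: [{"dx": .., "dy": .., "dz": .., "wx": .., "wy": .., "wz": .., "gripper": ..}, ...]. A call has 1 to 20 rows; each row shifts and turns the commanded pose from where the row before left it, along the tool's axes as they then stand; what a row does not reach is not made up. A row lasts 1/12 s, in which the tool goes at most 41.7 mm and 7.16 degrees, less where a joint would pass 70% of its speed; a pose out of reach is approached as far as the arm can. A call with a number of a shift or a turn outside -1 to 1 is refused whole. A call with a gripper value outside its range is refused whole. The fingers move at their own pace and stop on an object; the grip force is fixed at half the most. Time passes only in rows, so rows that do not move let the fingers close. It gives the time, the measured TCP pose, the force, the opening and the grip force at its end, in the units of the state.
- robot.get_obs(): the state, without advancing time (a new reading comes with each control period).
- eyes.snapshot(name): name is "scene" or "top"; returns the picture (480x640x3 uint8, red, green, blue); there is no depth.
- eyes.get_calibration(name): a dict with "fovy" (degrees; the focal length in pixels is half the picture's height over the tangent of half this angle, whatever the lens; pixels are square), "cx", "cy" (the principal point, pixels), "R" (3x3) and "t" (3): a world point X has camera coordinates R X + t. Camera axes: x right, y down, z forward; pixel columns grow to the right and rows downward; lengths in m; the calibration is good to about 2 mm. A picture is of the moment at which its call begins. get_calibration takes no time and is no camera call.
- robot.close_job(): hands the job in; it is judged then, once.
The state is a dict: "time": time; "joint_positions": joint angles; "qvel": joint speeds; "joint_torque": joint torques, N m; "tool_pos": TCP position; "ee_rot": TCP orientation; "wrist_force": force on the tool from outside, world axes, zero at the start; "wrist_torque": the same for the moment, N m; "width": finger opening in m; "finger_force": force on a finger pad.
Only numpy, scipy, OpenCV 4.12 (cv2) and the standard library are available. Lean on these libraries where they do the work, as an engineer would, in place of code of your own. Each camera call takes 0.05 s, during which the arm holds its last target. There are 200 camera calls.

## Working session

There is one attempt and no reset: what is moved stays moved. The work goes in short steps, Python scripts to look and compute and a tool call to move; the robot and the scene stay as the last step left them, time stands still between calls to the robot, and variables do not carry over. Pictures are saved under pics/ and viewed, at most 10 in all, crops included, and the job is handed in when it is done.

Besides the shell and the picture viewer there is one more tool, called after "Request:" as name([rows], argument=value, ...), one row to a line, values as JSON. carry_out: Moves the arm, as the interface text tells. Shift numbers are shares of 0.02 m and turn numbers shares of 0.12 rad, none past 1 either way. Its arguments: {"type":"object","properties":{"deltas":{"type":"array","items":{"type":"object","properties":{"dx":{"type":"number"},"dy":{"type":"number"},"dz":{"type":"number"},"wx":{"type":"number"},"wy":{"type":"number"},"wz":{"type":"number"},"gripper":{"type":"number"}}}}},"required":["deltas"]}

```bash
mkdir -p pics
python3 - <<'E'
from bench import robot, eyes
import cv2,numpy as np
for n in("scene","top"):
    cv2.imwrite(f"pics/{n}0.png",eyes.snapshot(n)[:,:,::-1])
    c=eyes.get_calibration(n);print(n,c)
o=robot.get_obs();print({k:np.round(v,3) for k,v in o.items()})
E
```

```text
scene {'fovy': 57.82474847441258, 'cx': 322.73108801035113, 'cy': 247.10649661337723, 'R': array([[ 0.70324136, -0.71059239, -0.02258424],
       [-0.41404406, -0.38352402, -0.82551611],
       [ 0.57794387,  0.58988794, -0.56392651]]), 't': array([-0.39805832,  0.25904867,  0.94558041])}
top {'fovy': 50.77717331866377, 'cx': 331.20284545649054, 'cy': 236.53546499894728, 'R': array([[ 0.21824904, -0.97589135, -0.0018532 ],
       [-0.91067849, -0.20298151, -0.35980994],
       [ 0.35075924,  0.08021584, -0.93302378]]), 't': array([-0.10627241,  0.53445119,  1.30804534])}
{'time': np.float64(0.1), 'joint_positions': array([ 1.182,  0.088,  1.372, -0.   ,  1.684, -0.103]), 'qvel': array([ 0.   , -0.002, -0.003,  0.001, -0.001, -0.001]), 'joint_torque': array([ 2.0000e-03, -3.4125e+01, -3.0330e+01,  7.2000e-02,  3.0000e-02,
       -0.0000e+00]), 'tool_pos': array([0.155, 0.527, 0.302]), 'ee_rot': array([-3.14 , -0.   ,  2.856]), 'wrist_force': array([ 0.564,  0.275, -0.049]), 'wrist_torque': array([-0.004,  0.057, -0.038]), 'finger_force': np.float64(0.0), 'width': np.float64(0.094)}
```

View pics/top0.png

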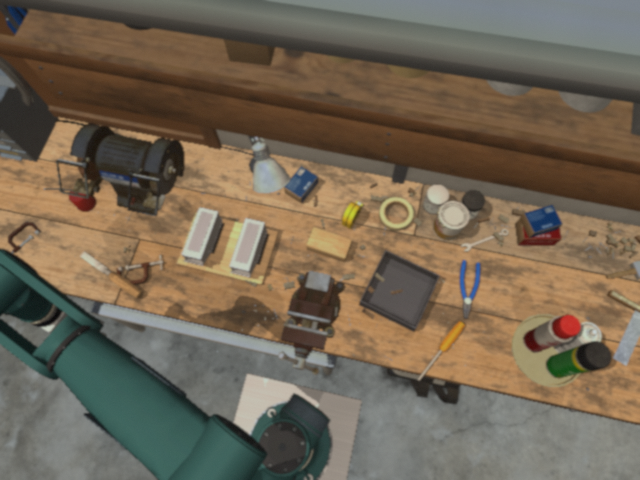

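View pics/scene0.png

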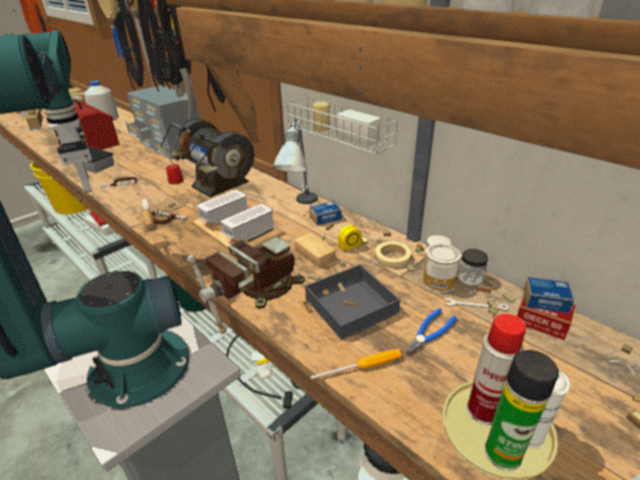

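The top view shows the tins near (202,236) and (248,246), the tray at (400,290), the vise at (313,310) and the block at (328,244). I need an enlarged crop for the tins' ends.

Run:
```python
import cv2,numpy as np
a=cv2.imread("pics/top0.png");s=cv2.imread("pics/scene0.png")
A=cv2.resize(a[195:295,170:290],None,fx=5,fy=5,interpolation=cv2.INTER_CUBIC)
cv2.imwrite("pics/c1.png",A)
B=cv2.resize(s[180:250,185:285],None,fx=7,fy=7,interpolation=cv2.INTER_CUBIC)
cv2.imwrite("pics/c2.png",B)
```

```text
(no output)
```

View pics/c1.png

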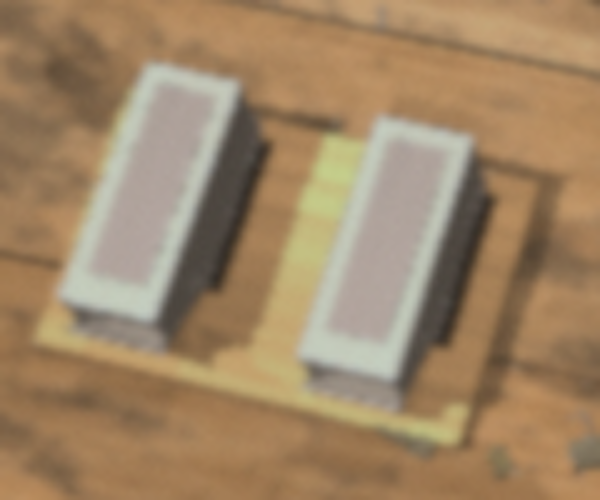

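View pics/c2.png

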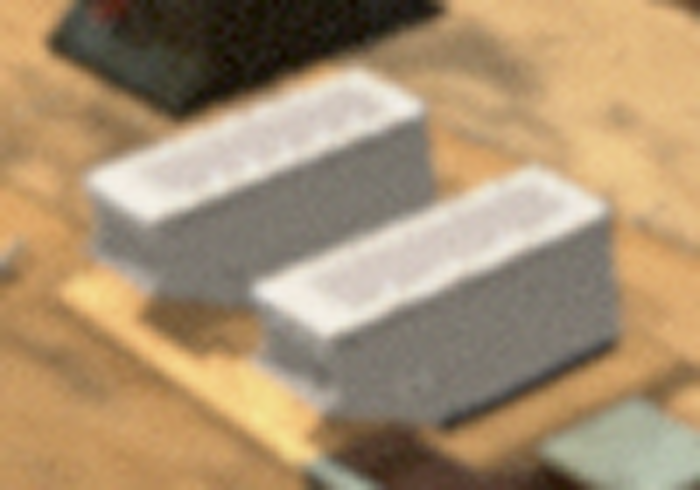

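The crops show both spouts facing the robot (bottom of the top view). I read the lid corners and board corners off c1 and the rest off the top view.

```bash
cat > h.py <<'E'
from bench import robot, eyes
import cv2,numpy as np
from scipy.spatial.transform import Rotation as Ro
def back(n,uv,z):
    c=eyes.get_calibration(n);f=240/np.tan(np.radians(c["fovy"]/2));R=np.array(c["R"]);C=-R.T@c["t"]
    out=[]
    for u,v in uv:
        d=R.T@np.array([(u-c["cx"])/f,(v-c["cy"])/f,1]);out.append(C+d*(z-C[2])/d[2])
    return np.array(out)
def st():
    o=robot.get_obs();print("t",round(float(o["time"]),2),"pos",np.round(o["tool_pos"],4),"rpy",np.round(o["ee_rot"],3),"F",np.round(o["wrist_force"],2),"T",np.round(o["wrist_torque"],3),"w",round(float(o["width"]),4),"ff",round(float(o["finger_force"]),1),"q",np.round(o["joint_positions"],2));return o
E
python3 - <<'E'
from h import *
cr=lambda L:[(170+(u+.5)/5-.5,195+(v+.5)/5-.5) for u,v in L]
for L in ([(150,63),(243,80),(158,320),(60,298)],[(377,116),(476,134),(403,380),(300,358)]):
    P=back("top",cr(L),.078);print(np.round(P[:,:2],3).tolist())
    m=P.mean(0);d=(P[0]+P[1]-P[2]-P[3])/2;print("lid c",m[:2].round(4),"len",np.linalg.norm(d).round(4),"yaw",np.arctan2(d[1],d[0]).round(3))
P=back("top",cr([(35,343),(462,445),(545,178)]),.012);print("board",P[:,:2].round(3).tolist(),((P[0]+P[2])/2).round(3))
P=back("top",[(388,252),(439,276),(415,329),(361,303)],.045);print("tray",P[:,:2].round(3).tolist(),P.mean(0).round(3))
P=back("top",[(312,229),(352,240),(346,260),(307,248)],.038);print("block",P[:,:2].round(3).tolist())
print("meas",back("top",[(352,213)],.068)[:,:2].round(3),"tape",back("top",[(396,213)],.024)[:,:2].round(3),"pliers",back("top",[(462,262),(479,262),(467,318)],.01)[:,:2].round(3).tolist())
print("nail",back("top",[(301,183)],.04)[:,:2].round(3),"vise",back("top",[(319,273),(290,310),(340,290)],.1)[:,:2].round(3).tolist())
E
```

```text
[[0.559, 0.406], [0.56, 0.351], [0.41, 0.353], [0.41, 0.411]]
lid c [0.4848 0.3802] len 0.1494 yaw -0.025
[[0.555, 0.269], [0.557, 0.21], [0.406, 0.211], [0.406, 0.27]]
lid c [0.4809 0.2398] len 0.1501 yaw -0.005
board [[0.399, 0.441], [0.393, 0.182], [0.563, 0.178]] [0.481 0.31  0.012]
tray [[0.554, -0.152], [0.515, -0.304], [0.353, -0.262], [0.391, -0.106]] [ 0.453 -0.206  0.045]
block [[0.579, 0.078], [0.57, -0.043], [0.507, -0.039], [0.518, 0.079]]
meas [[ 0.641 -0.027]] tape [[ 0.689 -0.154]] pliers [[0.584, -0.369], [0.594, -0.417], [0.423, -0.404]]
nail [[0.717 0.145]] vise [[0.434, 0.022], [0.318, 0.073], [0.4, -0.044]]
```

Request:
carry_out([
  {"wz":-0.74,"gripper":0},
  {"wz":-0.74,"gripper":0},
  {"wz":-0.74,"gripper":0},
  {"dx":-0.95,"dy":-0.82,"dz":0.27,"gripper":0},
  {"dx":-0.95,"dy":-0.82,"dz":0.27,"gripper":0},
  {"dx":-0.95,"dy":-0.82,"dz":0.27,"gripper":0},
  {"dx":-0.95,"dy":-0.82,"dz":0.27,"gripper":0},
  {"dx":-0.95,"dy":-0.82,"dz":0.27,"gripper":0},
  {"dx":-0.95,"dy":-0.82,"dz":0.27,"gripper":0},
  {"dx":-0.95,"dy":-0.82,"dz":0.27,"gripper":0},
  {"dx":-0.95,"dy":-0.82,"dz":0.27,"gripper":0},
  {"dx":-0.95,"dy":-0.82,"dz":0.27,"gripper":0},
  {"dx":-0.95,"dy":-0.82,"dz":0.27,"gripper":0},
  {"dx":-0.95,"dy":-0.82,"dz":0.27,"gripper":0},
  {"dx":-0.95,"dy":-0.82,"dz":0.27,"gripper":0},
  {"dx":-0.95,"dy":-0.82,"dz":0.27,"gripper":0},
  {"dx":-0.95,"dy":-0.82,"dz":0.27,"gripper":0},
  {"dx":-0.95,"dy":-0.82,"dz":0.27,"gripper":0},
  {"dx":-0.95,"dy":-0.82,"dz":0.27,"gripper":0},
  {"dx":-0.95,"dy":-0.82,"dz":0.27,"gripper":0},
])

```text
invalid input
```

```bash
cat >> h.py <<'E'
def need(p,rpy):
    "total shift (in tool axes as of now, units of 0.02) and turn (units of .12) to the target"
    o=st();R=Ro.from_euler("xyz",o["ee_rot"]);G=Ro.from_euler("xyz",rpy)
    print("shift",(R.inv().apply(np.array(p)-o["tool_pos"])/.02).round(2),"turn",((R.inv()*G).as_rotvec()/.12).round(2))
E
python3 -c "
from h import *
need([.480,.240,.200],[np.pi,0,3.12])"
```

```text
t 0.1 pos [0.155  0.5274 0.3016] rpy [-3.14  -0.     2.856] F [ 0.56  0.27 -0.05] T [-0.004  0.057 -0.038] w 0.0939 ff 0.0 q [ 1.18  0.09  1.37 -0.    1.68 -0.1 ]
shift [-19.64  -9.2    5.1 ] turn [-0.02 -0.   -2.2 ]
```

Request:
carry_out([
  {"dx":0,"dy":0,"dz":0,"wx":0,"wy":0,"wz":-0.74,"gripper":0},
  {"dx":0,"dy":0,"dz":0,"wx":0,"wy":0,"wz":-0.74,"gripper":0},
  {"dx":0,"dy":0,"dz":0,"wx":0,"wy":0,"wz":-0.74,"gripper":0},
  {"dx":-0.95,"dy":-0.82,"dz":0.27,"wx":0,"wy":0,"wz":0,"gripper":0},
  {"dx":-0.95,"dy":-0.82,"dz":0.27,"wx":0,"wy":0,"wz":0,"gripper":0},
  {"dx":-0.95,"dy":-0.82,"dz":0.27,"wx":0,"wy":0,"wz":0,"gripper":0},
  {"dx":-0.95,"dy":-0.82,"dz":0.27,"wx":0,"wy":0,"wz":0,"gripper":0},
  {"dx":-0.95,"dy":-0.82,"dz":0.27,"wx":0,"wy":0,"wz":0,"gripper":0},
  {"dx":-0.95,"dy":-0.82,"dz":0.27,"wx":0,"wy":0,"wz":0,"gripper":0},
  {"dx":-0.95,"dy":-0.82,"dz":0.27,"wx":0,"wy":0,"wz":0,"gripper":0},
  {"dx":-0.95,"dy":-0.82,"dz":0.27,"wx":0,"wy":0,"wz":0,"gripper":0},
  {"dx":-0.95,"dy":-0.82,"dz":0.27,"wx":0,"wy":0,"wz":0,"gripper":0},
  {"dx":-0.95,"dy":-0.82,"dz":0.27,"wx":0,"wy":0,"wz":0,"gripper":0},
  {"dx":-0.95,"dy":-0.82,"dz":0.27,"wx":0,"wy":0,"wz":0,"gripper":0},
  {"dx":-0.95,"dy":-0.82,"dz":0.27,"wx":0,"wy":0,"wz":0,"gripper":0},
  {"dx":-0.95,"dy":-0.82,"dz":0.27,"wx":0,"wy":0,"wz":0,"gripper":0},
  {"dx":-0.95,"dy":-0.82,"dz":0.27,"wx":0,"wy":0,"wz":0,"gripper":0},
  {"dx":-0.95,"dy":-0.82,"dz":0.27,"wx":0,"wy":0,"wz":0,"gripper":0},
  {"dx":-0.95,"dy":-0.82,"dz":0.27,"wx":0,"wy":0,"wz":0,"gripper":0},
])

```text
time: 1.68
tool_pos: [0.4545, 0.2584, 0.2155]
ee_rot: [-3.141, -0.001, 3.122]
wrist_force: [-0.4, -0.3, 0.5]
width: 0.0941
finger_force: 0.0
```

```bash
python3 -c "
from h import *
need([.480,.240,.200],[np.pi,0,3.12])"
```

```text
t 1.68 pos [0.4545 0.2584 0.2155] rpy [-3.141e+00 -1.000e-03  3.122e+00] F [-0.43 -0.33  0.45] T [ 0.035 -0.003  0.011] w 0.0941 ff 0.0 q [ 0.41  0.06  1.57  0.    1.51 -1.14]
shift [-1.3  -0.89  0.77] turn [-0.   -0.01  0.02]
```

Request:
carry_out([
  {"dx":-0.1,"dy":-0.1,"dz":0,"wx":0,"wy":0,"wz":0,"gripper":0},
  {"dx":0,"dy":0,"dz":0.8,"wx":0,"wy":0,"wz":0,"gripper":0},
  {"dx":0,"dy":0,"dz":0.8,"wx":0,"wy":0,"wz":0,"gripper":0},
  {"dx":0,"dy":0,"dz":0.8,"wx":0,"wy":0,"wz":0,"gripper":0},
  {"dx":0,"dy":0,"dz":0.8,"wx":0,"wy":0,"wz":0,"gripper":0},
  {"dx":0,"dy":0,"dz":0.6,"wx":0,"wy":0,"wz":0,"gripper":0},
  {"dx":0,"dy":0,"dz":0.3,"wx":0,"wy":0,"wz":0,"gripper":0},
  {"dx":0,"dy":0,"dz":0,"wx":0,"wy":0,"wz":0,"gripper":0},
  {"dx":0,"dy":0,"dz":0,"wx":0,"wy":0,"wz":0,"gripper":0},
  {"dx":0,"dy":0,"dz":0,"wx":0,"wy":0,"wz":0,"gripper":0},
])

```text
time: 2.52
tool_pos: [0.4564, 0.2578, 0.1354]
ee_rot: [3.141, 0.002, 3.122]
wrist_force: [0.2, -0.1, -0.2]
width: 0.0942
finger_force: 0.0
```

```bash
python3 -c "
from h import *
need([.480,.240,.128],[np.pi,0,3.12])
cv2.imwrite('pics/c3.png',cv2.resize(eyes.snapshot('scene')[150:260,180:310,::-1],None,fx=5,fy=5,interpolation=cv2.INTER_CUBIC))"
```

```text
t 2.52 pos [0.4564 0.2578 0.1354] rpy [3.141e+00 2.000e-03 3.122e+00] F [ 0.23 -0.1  -0.17] T [-0.03  -0.054 -0.016] w 0.0942 ff 0.0 q [ 0.41  0.12  1.67  0.    1.34 -1.15]
shift [-1.2  -0.87  0.37] turn [0.01 0.01 0.02]
```

View pics/c3.png

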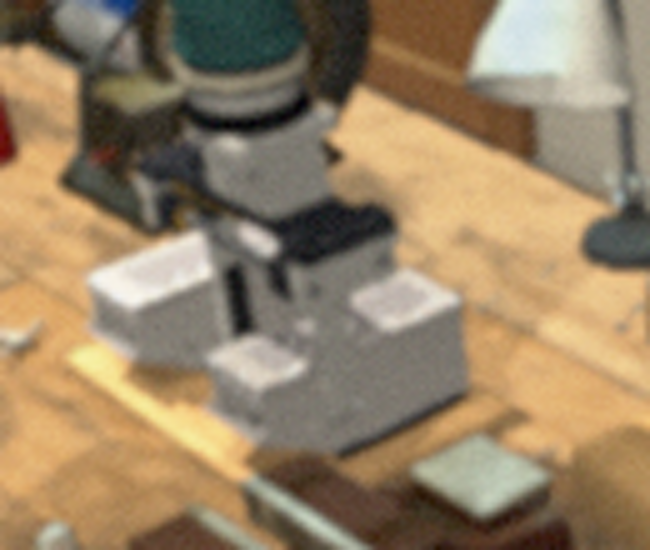

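The picture shows the fingers straddling tin 2 off-centre, with the near finger close to the wall. I'll correct the position and then close.

Request:
carry_out([
  {"dx":-0.4,"dy":-0.3,"dz":0.1,"wx":0,"wy":0,"wz":0,"gripper":0},
  {"dx":-0.4,"dy":-0.3,"dz":0.14,"wx":0,"wy":0,"wz":0,"gripper":0},
  {"dx":-0.4,"dy":-0.27,"dz":0.13,"wx":0,"wy":0,"wz":0,"gripper":0},
  {"dx":0,"dy":0,"dz":0,"wx":0,"wy":0,"wz":0,"gripper":0},
  {"dx":0,"dy":0,"dz":0,"wx":0,"wy":0,"wz":0,"gripper":0},
])

```text
time: 2.98
tool_pos: [0.4801, 0.2388, 0.1265]
ee_rot: [-3.142, -0.001, 3.12]
wrist_force: [-0.5, -0.6, -0.4]
width: 0.0938
finger_force: 0.0
```

```bash
python3 -c "
from h import *
need([.480,.240,.128],[np.pi,0,3.12])"
```

```text
t 2.98 pos [0.4801 0.2388 0.1265] rpy [-3.142e+00 -1.000e-03  3.120e+00] F [-0.45 -0.65 -0.37] T [-0.008  0.009 -0.057] w 0.0938 ff 0.0 q [ 0.36  0.16  1.65  0.    1.33 -1.19]
shift [ 0.01  0.06 -0.07] turn [-0.   -0.01  0.  ]
```

Request:
carry_out([
  {"dx":0,"dy":0,"dz":0,"wx":0,"wy":0,"wz":0,"gripper":255},
  {"dx":0,"dy":0,"dz":0,"wx":0,"wy":0,"wz":0,"gripper":255},
  {"dx":0,"dy":0,"dz":0,"wx":0,"wy":0,"wz":0,"gripper":255},
  {"dx":0,"dy":0,"dz":0,"wx":0,"wy":0,"wz":0,"gripper":255},
  {"dx":0,"dy":0,"dz":0,"wx":0,"wy":0,"wz":0,"gripper":255},
  {"dx":0,"dy":0,"dz":0,"wx":0,"wy":0,"wz":0,"gripper":255},
  {"dx":0,"dy":0,"dz":0,"wx":0,"wy":0,"wz":0,"gripper":255},
  {"dx":0,"dy":0,"dz":0,"wx":0,"wy":0,"wz":0,"gripper":255},
])

```text
time: 3.65
tool_pos: [0.4793, 0.2401, 0.127]
ee_rot: [3.14, -0.0, 3.123]
wrist_force: [-0.7, 2.0, 0.1]
width: 0.0559
finger_force: 30.0
```

```bash
python3 -c "
from h import *
st()"
```

```text
t 3.65 pos [0.4793 0.2401 0.127 ] rpy [ 3.14  -0.     3.123] F [-0.69  2.05  0.05] T [0.404 0.146 0.04 ] w 0.0559 ff 30.0 q [ 0.36  0.16  1.65  0.    1.33 -1.19]
```

Request:
carry_out([
  {"dx":0,"dy":0,"dz":-0.3,"wx":0,"wy":0,"wz":0,"gripper":255},
  {"dx":0,"dy":0,"dz":-0.6,"wx":0,"wy":0,"wz":0,"gripper":255},
  {"dx":0,"dy":0,"dz":-0.7,"wx":0,"wy":0,"wz":0,"gripper":255},
  {"dx":0,"dy":0,"dz":-0.7,"wx":0,"wy":0,"wz":0,"gripper":255},
  {"dx":0,"dy":0,"dz":-0.7,"wx":0,"wy":0,"wz":0,"gripper":255},
  {"dx":0,"dy":0,"dz":-0.7,"wx":0,"wy":0,"wz":0,"gripper":255},
  {"dx":0,"dy":0,"dz":-0.5,"wx":0,"wy":0.1,"wz":0,"gripper":255},
  {"dx":0,"dy":0,"dz":-0.2,"wx":0,"wy":0.2,"wz":0,"gripper":255},
  {"dx":0,"dy":0,"dz":0,"wx":0,"wy":0.2,"wz":0,"gripper":255},
  {"dx":0,"dy":0,"dz":0,"wx":0,"wy":0.2,"wz":0,"gripper":255},
  {"dx":0,"dy":0,"dz":0,"wx":0,"wy":0.2,"wz":0,"gripper":255},
  {"dx":0,"dy":0,"dz":0,"wx":0,"wy":0.1,"wz":0,"gripper":255},
  {"dx":0,"dy":0,"dz":0,"wx":0,"wy":0,"wz":0,"gripper":255},
  {"dx":0,"dy":0,"dz":0,"wx":0,"wy":0,"wz":0,"gripper":255},
  {"dx":0,"dy":0,"dz":0,"wx":0,"wy":0,"wz":0,"gripper":255},
  {"dx":0,"dy":0,"dz":0,"wx":0,"wy":0,"wz":0,"gripper":255},
  {"dx":0,"dy":0,"dz":0,"wx":0,"wy":0,"wz":0,"gripper":255},
  {"dx":0,"dy":0,"dz":0,"wx":0,"wy":0,"wz":0,"gripper":255},
  {"dx":0,"dy":0,"dz":0,"wx":0,"wy":0,"wz":0,"gripper":255},
  {"dx":0,"dy":0,"dz":0,"wx":0,"wy":0,"wz":0,"gripper":255},
])

```text
time: 5.32
tool_pos: [0.4795, 0.2396, 0.215]
ee_rot: [3.141, -0.12, 3.122]
wrist_force: [-0.1, -0.1, -3.2]
width: 0.0558
finger_force: 30.0
```

Request:
carry_out([
  {"dx":0,"dy":0,"dz":0,"wx":0,"wy":-0.2,"wz":0,"gripper":255},
  {"dx":0,"dy":0,"dz":0,"wx":0,"wy":-0.2,"wz":0,"gripper":255},
  {"dx":0,"dy":0,"dz":0,"wx":0,"wy":-0.2,"wz":0,"gripper":255},
  {"dx":0,"dy":0,"dz":0,"wx":0,"wy":-0.2,"wz":0,"gripper":255},
  {"dx":0,"dy":0,"dz":0,"wx":0,"wy":-0.1,"wz":0,"gripper":255},
  {"dx":0,"dy":0,"dz":0,"wx":0,"wy":-0.1,"wz":0,"gripper":255},
  {"dx":0,"dy":0,"dz":0,"wx":0,"wy":0,"wz":0,"gripper":255},
  {"dx":0,"dy":0,"dz":0,"wx":0,"wy":0,"wz":0,"gripper":255},
  {"dx":0,"dy":0,"dz":0,"wx":0,"wy":0,"wz":0,"gripper":255},
])

```text
time: 6.07
tool_pos: [0.4796, 0.2395, 0.2149]
ee_rot: [3.142, -0.0, 3.122]
wrist_force: [0.4, -1.0, -4.1]
width: 0.0559
finger_force: 30.0
```

```bash
cat >> h.py <<'E'
def avg(n=24):
    L=[]
    for _ in range(n):
        eyes.snapshot("top");o=robot.get_obs();L.append(np.r_[o["wrist_force"],o["wrist_torque"],np.ravel(o["ee_rot"])[1]])
    L=np.array(L);print("mean",L.mean(0).round(4),"se",(L.std(0)/n**.5).round(4))
E
python3 -c "
from h import *
st();avg()"
```

```text
t 6.07 pos [0.4796 0.2395 0.2149] rpy [ 3.142 -0.     3.122] F [ 0.38 -0.98 -4.1 ] T [ 0.011  0.139 -0.007] w 0.0559 ff 30.0 q [ 0.36  0.09  1.54  0.    1.51 -1.19]
mean [ 0.0291 -0.1055 -3.5717  0.019   0.0929 -0.0108 -0.    ] se [0.0934 0.0905 0.1115 0.0056 0.0077 0.0064 0.    ]
```

Request:
carry_out([
  {"dx":0,"dy":0,"dz":0,"wx":0,"wy":-0.1,"wz":0,"gripper":255},
  {"dx":0,"dy":0,"dz":0,"wx":0,"wy":-0.2,"wz":0,"gripper":255},
  {"dx":0,"dy":0,"dz":0,"wx":0,"wy":-0.2,"wz":0,"gripper":255},
  {"dx":0,"dy":0,"dz":0,"wx":0,"wy":-0.2,"wz":0,"gripper":255},
  {"dx":0,"dy":0,"dz":0,"wx":0,"wy":-0.2,"wz":0,"gripper":255},
  {"dx":0,"dy":0,"dz":0,"wx":0,"wy":-0.1,"wz":0,"gripper":255},
  {"dx":0,"dy":0,"dz":0,"wx":0,"wy":0,"wz":0,"gripper":255},
  {"dx":0,"dy":0,"dz":0,"wx":0,"wy":0,"wz":0,"gripper":255},
  {"dx":0,"dy":0,"dz":0,"wx":0,"wy":0,"wz":0,"gripper":255},
  {"dx":0,"dy":0,"dz":0,"wx":0,"wy":0,"wz":0,"gripper":255},
  {"dx":0,"dy":0,"dz":0,"wx":0,"wy":0,"wz":0,"gripper":255},
  {"dx":0,"dy":0,"dz":0,"wx":0,"wy":0,"wz":0,"gripper":255},
  {"dx":0,"dy":0,"dz":0,"wx":0,"wy":0,"wz":0,"gripper":255},
  {"dx":0,"dy":0,"dz":0,"wx":0,"wy":0,"wz":0,"gripper":255},
  {"dx":0,"dy":0,"dz":0,"wx":0,"wy":0,"wz":0,"gripper":255},
  {"dx":0,"dy":0,"dz":0,"wx":0,"wy":0,"wz":0,"gripper":255},
])

```text
time: 8.6
tool_pos: [0.4796, 0.2396, 0.2149]
ee_rot: [3.141, 0.12, 3.122]
wrist_force: [0.2, -0.8, -3.6]
width: 0.056
finger_force: 30.0
```

Request:
carry_out([
  {"dx":0,"dy":0,"dz":0,"wx":0,"wy":0.2,"wz":0,"gripper":255},
  {"dx":0,"dy":0,"dz":0,"wx":0,"wy":0.2,"wz":0,"gripper":255},
  {"dx":0,"dy":0,"dz":0,"wx":0,"wy":0.2,"wz":0,"gripper":255},
  {"dx":0,"dy":0,"dz":0,"wx":0,"wy":0.2,"wz":0,"gripper":255},
  {"dx":0,"dy":0,"dz":0,"wx":0,"wy":0.1,"wz":0,"gripper":255},
  {"dx":0,"dy":0,"dz":0,"wx":0,"wy":0.1,"wz":0,"gripper":255},
  {"dx":0,"dy":0,"dz":0,"wx":0,"wy":0,"wz":0,"gripper":255},
  {"dx":0,"dy":0,"dz":0,"wx":0,"wy":0,"wz":0,"gripper":255},
  {"dx":0,"dy":0,"dz":0,"wx":0,"wy":0,"wz":0,"gripper":255},
])

```text
time: 9.35
tool_pos: [0.4796, 0.2396, 0.2148]
ee_rot: [3.142, -0.0, 3.122]
wrist_force: [0.0, 0.3, -3.5]
width: 0.056
finger_force: 30.0
```

```bash
python3 -c "
from h import *
st();avg()"
```

```text
t 9.35 pos [0.4796 0.2396 0.2148] rpy [ 3.142 -0.     3.122] F [ 0.04  0.3  -3.52] T [ 0.067  0.045 -0.008] w 0.056 ff 30.0 q [ 0.36  0.09  1.54  0.    1.51 -1.19]
mean [-5.93e-02  9.49e-02 -3.64e+00  2.38e-02  2.15e-02 -7.40e-03  1.00e-04] se [0.1093 0.0999 0.1169 0.0056 0.0061 0.0072 0.    ]
```

The moment shifted by 0.071 N m, so tin 2 holds the six balls. I'll raise it, carry it across to the tray and pour.

Request:
carry_out([
  {"dx":0,"dy":0,"dz":-0.4,"wx":0,"wy":0,"wz":0,"gripper":255},
  {"dx":0,"dy":0,"dz":-0.7,"wx":0,"wy":0,"wz":0,"gripper":255},
  {"dx":0,"dy":0,"dz":-0.8,"wx":0,"wy":0,"wz":0,"gripper":255},
  {"dx":0,"dy":0,"dz":-0.8,"wx":0,"wy":0,"wz":0,"gripper":255},
  {"dx":0,"dy":-0.2,"dz":-0.7,"wx":0,"wy":0,"wz":0,"gripper":255},
  {"dx":0,"dy":-0.4,"dz":-0.4,"wx":0,"wy":0,"wz":0,"gripper":255},
  {"dx":0,"dy":-0.6,"dz":0,"wx":0,"wy":0,"wz":0,"gripper":255},
  {"dx":0,"dy":-0.8,"dz":0,"wx":0,"wy":0,"wz":0,"gripper":255},
  {"dx":0,"dy":-0.8,"dz":0,"wx":0,"wy":0,"wz":0,"gripper":255},
  {"dx":0,"dy":-0.8,"dz":0,"wx":0,"wy":0,"wz":0,"gripper":255},
  {"dx":0,"dy":-0.8,"dz":0,"wx":0,"wy":0,"wz":0,"gripper":255},
  {"dx":0,"dy":-0.8,"dz":0,"wx":0,"wy":0,"wz":0,"gripper":255},
  {"dx":0,"dy":-0.8,"dz":0,"wx":0,"wy":0,"wz":0,"gripper":255},
  {"dx":0,"dy":-0.8,"dz":0,"wx":0,"wy":0,"wz":0,"gripper":255},
  {"dx":0,"dy":-0.8,"dz":0,"wx":0,"wy":0,"wz":0,"gripper":255},
  {"dx":0,"dy":-0.8,"dz":0,"wx":0,"wy":0,"wz":0,"gripper":255},
  {"dx":0,"dy":-0.8,"dz":0,"wx":0,"wy":0,"wz":0,"gripper":255},
  {"dx":0,"dy":-0.8,"dz":0,"wx":0,"wy":0,"wz":0,"gripper":255},
  {"dx":0,"dy":-0.8,"dz":0,"wx":0,"wy":0,"wz":0,"gripper":255},
  {"dx":0,"dy":-0.8,"dz":0,"wx":0,"wy":0,"wz":0,"gripper":255},
])

```text
time: 12.22
tool_pos: [0.4742, 0.006, 0.2899]
ee_rot: [-3.141, -0.002, 3.121]
wrist_force: [-0.4, 0.2, -3.2]
width: 0.0557
finger_force: 30.0
```

Request:
carry_out([
  {"dx":0,"dy":-0.8,"dz":0,"wx":0,"wy":0,"wz":0,"gripper":255},
  {"dx":0,"dy":-0.8,"dz":0,"wx":0,"wy":0,"wz":0,"gripper":255},
  {"dx":0,"dy":-0.8,"dz":0,"wx":0,"wy":0,"wz":0,"gripper":255},
  {"dx":0,"dy":-0.8,"dz":0,"wx":0,"wy":0,"wz":0,"gripper":255},
  {"dx":0,"dy":-0.8,"dz":0,"wx":0,"wy":0,"wz":0,"gripper":255},
  {"dx":0,"dy":-0.8,"dz":0,"wx":0,"wy":0,"wz":0,"gripper":255},
  {"dx":0,"dy":-0.8,"dz":0,"wx":0,"wy":0,"wz":0,"gripper":255},
  {"dx":0,"dy":-0.8,"dz":0,"wx":0,"wy":0,"wz":0,"gripper":255},
  {"dx":0,"dy":-0.8,"dz":0,"wx":0,"wy":0,"wz":0,"gripper":255},
  {"dx":0,"dy":-0.8,"dz":0,"wx":0,"wy":0,"wz":0,"gripper":255},
  {"dx":0,"dy":-0.8,"dz":0,"wx":0,"wy":0,"wz":0,"gripper":255},
  {"dx":0,"dy":-0.6,"dz":0,"wx":0,"wy":0,"wz":0,"gripper":255},
  {"dx":0,"dy":-0.4,"dz":0,"wx":0,"wy":0,"wz":0.2,"gripper":255},
  {"dx":0,"dy":-0.2,"dz":0,"wx":0,"wy":0,"wz":0.4,"gripper":255},
  {"dx":0,"dy":0,"dz":0,"wx":0,"wy":0,"wz":0.6,"gripper":255},
  {"dx":0,"dy":0,"dz":0,"wx":0,"wy":0,"wz":0.6,"gripper":255},
  {"dx":0,"dy":0,"dz":0,"wx":0,"wy":0,"wz":0.4,"gripper":255},
  {"dx":0,"dy":0,"dz":0,"wx":0,"wy":0,"wz":0.2,"gripper":255},
  {"dx":0,"dy":0,"dz":0,"wx":0,"wy":0,"wz":0,"gripper":255},
])

```text
time: 13.8
tool_pos: [0.4709, -0.1923, 0.2905]
ee_rot: [3.141, -0.001, 2.834]
wrist_force: [0.3, -0.0, -3.9]
width: 0.056
finger_force: 30.0
```

```bash
python3 -c "
from h import *
need([.477,-.213,.186],[np.pi,0,2.842])"
```

```text
t 13.8 pos [ 0.4709 -0.1923  0.2905] rpy [ 3.141e+00 -1.000e-03  2.834e+00] F [ 0.33 -0.05 -3.87] T [-0.027 -0.045 -0.034] w 0.056 ff 30.0 q [-0.5  -0.    1.49  0.    1.66 -1.76]
shift [-0.61 -0.89  5.23] turn [ 0.   -0.01 -0.07]
```

Request:
carry_out([
  {"dx":-0.1,"dy":-0.2,"dz":0.4,"wx":0,"wy":0,"wz":0,"gripper":255},
  {"dx":-0.15,"dy":-0.25,"dz":0.7,"wx":0,"wy":0,"wz":0,"gripper":255},
  {"dx":-0.15,"dy":-0.25,"dz":0.8,"wx":0,"wy":0,"wz":0,"gripper":255},
  {"dx":-0.15,"dy":-0.2,"dz":0.8,"wx":0,"wy":0,"wz":0,"gripper":255},
  {"dx":-0.05,"dy":0,"dz":0.8,"wx":0,"wy":0,"wz":0,"gripper":255},
  {"dx":0,"dy":0,"dz":0.8,"wx":0,"wy":0,"wz":0,"gripper":255},
  {"dx":0,"dy":0,"dz":0.6,"wx":0,"wy":0,"wz":0,"gripper":255},
  {"dx":0,"dy":0,"dz":0.3,"wx":0,"wy":0,"wz":0,"gripper":255},
  {"dx":0,"dy":0,"dz":0,"wx":0,"wy":0,"wz":0,"gripper":255},
])

```text
time: 14.55
tool_pos: [0.4762, -0.2127, 0.1847]
ee_rot: [3.141, -0.004, 2.834]
wrist_force: [-0.7, -0.3, -3.7]
width: 0.0558
finger_force: 30.0
```

Request:
carry_out([
  {"dx":0,"dy":0,"dz":0,"wx":0,"wy":-0.15,"wz":0,"gripper":255},
  {"dx":0,"dy":0,"dz":0,"wx":0,"wy":-0.3,"wz":0,"gripper":255},
  {"dx":0,"dy":0,"dz":0,"wx":0,"wy":-0.35,"wz":0,"gripper":255},
  {"dx":0,"dy":0,"dz":0,"wx":0,"wy":-0.35,"wz":0,"gripper":255},
  {"dx":0,"dy":0,"dz":0,"wx":0,"wy":-0.35,"wz":0,"gripper":255},
  {"dx":0,"dy":0,"dz":0,"wx":0,"wy":-0.35,"wz":0,"gripper":255},
  {"dx":0,"dy":0,"dz":0,"wx":0,"wy":-0.35,"wz":0,"gripper":255},
  {"dx":0,"dy":0,"dz":0,"wx":0,"wy":-0.35,"wz":0,"gripper":255},
  {"dx":0,"dy":0,"dz":0,"wx":0,"wy":-0.35,"wz":0,"gripper":255},
  {"dx":0,"dy":0,"dz":0,"wx":0,"wy":-0.35,"wz":0,"gripper":255},
  {"dx":0,"dy":0,"dz":0,"wx":0,"wy":-0.35,"wz":0,"gripper":255},
  {"dx":0,"dy":0,"dz":0,"wx":0,"wy":-0.35,"wz":0,"gripper":255},
  {"dx":0,"dy":0,"dz":0,"wx":0,"wy":-0.35,"wz":0,"gripper":255},
  {"dx":0,"dy":0,"dz":0,"wx":0,"wy":-0.35,"wz":0,"gripper":255},
  {"dx":0,"dy":0,"dz":0,"wx":0,"wy":-0.35,"wz":0,"gripper":255},
  {"dx":0,"dy":0,"dz":0,"wx":0,"wy":-0.35,"wz":0,"gripper":255},
  {"dx":0,"dy":0,"dz":0,"wx":0,"wy":-0.35,"wz":0,"gripper":255},
  {"dx":0,"dy":0,"dz":0,"wx":0,"wy":-0.35,"wz":0,"gripper":255},
  {"dx":0,"dy":0,"dz":0,"wx":0,"wy":-0.35,"wz":0,"gripper":255},
  {"dx":0,"dy":0,"dz":0,"wx":0,"wy":-0.2,"wz":0,"gripper":255},
])

```text
time: 16.22
tool_pos: [0.4767, -0.2129, 0.1878]
ee_rot: [-3.14, 0.794, 2.836]
wrist_force: [0.8, 0.9, -4.0]
width: 0.0562
finger_force: 30.0
```

```bash
python3 -c "
from h import *
st()
im=eyes.snapshot('scene')
cv2.imwrite('pics/p1.png',cv2.resize(im[180:360,220:440,::-1],None,fx=3,fy=3))"
```

```text
t 16.22 pos [ 0.4767 -0.2129  0.1878] rpy [-3.14   0.794  2.836] F [ 0.84  0.92 -3.96] T [0.25  0.792 0.005] w 0.0562 ff 30.0 q [-0.64 -0.28  2.09  0.43  0.6  -2.17]
```

View pics/p1.png

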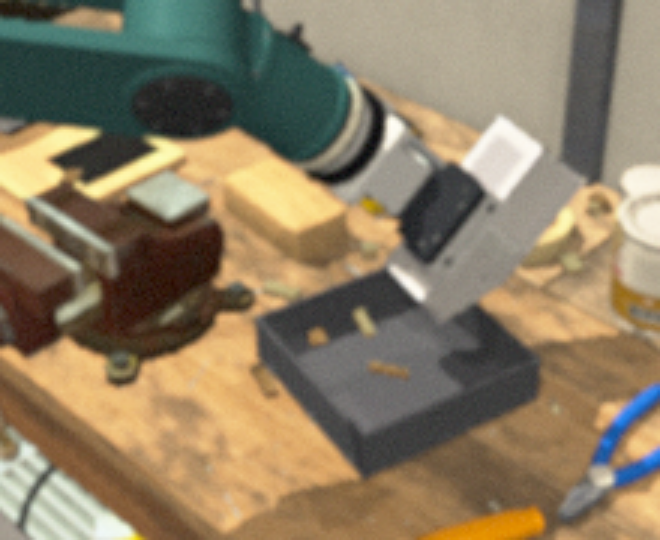

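The picture shows the lip over the tray's rear-centre, at about (420,300) in the crop, with no balls out yet. I'll hold here.

Request:
carry_out([
  {"dx":0,"dy":0,"dz":0,"wx":0,"wy":0,"wz":0,"gripper":255},
  {"dx":0,"dy":0,"dz":0,"wx":0,"wy":0,"wz":0,"gripper":255},
  {"dx":0,"dy":0,"dz":0,"wx":0,"wy":0,"wz":0,"gripper":255},
  {"dx":0,"dy":0,"dz":0,"wx":0,"wy":0,"wz":0,"gripper":255},
  {"dx":0,"dy":0,"dz":0,"wx":0,"wy":0,"wz":0,"gripper":255},
  {"dx":0,"dy":0,"dz":0,"wx":0,"wy":0,"wz":0,"gripper":255},
  {"dx":0,"dy":0,"dz":0,"wx":0,"wy":0,"wz":0,"gripper":255},
  {"dx":0,"dy":0,"dz":0,"wx":0,"wy":0,"wz":0,"gripper":255},
  {"dx":0,"dy":0,"dz":0,"wx":0,"wy":0,"wz":0,"gripper":255},
  {"dx":0,"dy":0,"dz":0,"wx":0,"wy":0,"wz":0,"gripper":255},
  {"dx":0,"dy":0,"dz":0,"wx":0,"wy":0,"wz":0,"gripper":255},
  {"dx":0,"dy":0,"dz":0,"wx":0,"wy":0,"wz":0,"gripper":255},
  {"dx":0,"dy":0,"dz":0,"wx":0,"wy":0,"wz":0,"gripper":255},
  {"dx":0,"dy":0,"dz":0,"wx":0,"wy":0,"wz":0,"gripper":255},
  {"dx":0,"dy":0,"dz":0,"wx":0,"wy":0,"wz":0,"gripper":255},
  {"dx":0,"dy":0,"dz":0,"wx":0,"wy":0,"wz":0,"gripper":255},
  {"dx":0,"dy":0,"dz":0,"wx":0,"wy":0,"wz":0,"gripper":255},
  {"dx":0,"dy":0,"dz":0,"wx":0,"wy":0,"wz":0,"gripper":255},
  {"dx":0,"dy":0,"dz":0,"wx":0,"wy":0,"wz":0,"gripper":255},
  {"dx":0,"dy":0,"dz":0,"wx":0,"wy":0,"wz":0,"gripper":255},
])

```text
time: 17.93
tool_pos: [0.4771, -0.2131, 0.1868]
ee_rot: [3.141, 0.792, 2.834]
wrist_force: [-0.4, 0.6, -2.1]
width: 0.056
finger_force: 30.0
```

Request:
carry_out([
  {"dx":0,"dy":0,"dz":0,"wx":0,"wy":0,"wz":0,"gripper":255},
  {"dx":0,"dy":0,"dz":0,"wx":0,"wy":0,"wz":0,"gripper":255},
  {"dx":0,"dy":0,"dz":0,"wx":0,"wy":0,"wz":0,"gripper":255},
  {"dx":0,"dy":0,"dz":0,"wx":0,"wy":0,"wz":0,"gripper":255},
  {"dx":0,"dy":0,"dz":0,"wx":0,"wy":0,"wz":0,"gripper":255},
  {"dx":0,"dy":0,"dz":0,"wx":0,"wy":0,"wz":0,"gripper":255},
  {"dx":0,"dy":0,"dz":0,"wx":0,"wy":0,"wz":0,"gripper":255},
  {"dx":0,"dy":0,"dz":0,"wx":0,"wy":0,"wz":0,"gripper":255},
])

```text
time: 18.6
tool_pos: [0.4771, -0.2131, 0.1869]
ee_rot: [3.142, 0.792, 2.834]
wrist_force: [-0.4, -0.8, -3.3]
width: 0.0559
finger_force: 30.0
```

```bash
python3 -c "
from h import *
st();avg(10)
im=eyes.snapshot('scene')
cv2.imwrite('pics/p2.png',cv2.resize(im[200:350,280:430,::-1],None,fx=4,fy=4,interpolation=cv2.INTER_CUBIC))"
```

```text
t 18.6 pos [ 0.4771 -0.2131  0.1869] rpy [3.142 0.792 2.834] F [-0.4  -0.8  -3.29] T [0.294 0.749 0.009] w 0.0559 ff 30.0 q [-0.64 -0.27  2.09  0.43  0.6  -2.17]
mean [ 3.4900e-02  7.5600e-02 -2.5907e+00  2.1460e-01  6.8190e-01 -1.0000e-04
  7.9200e-01] se [0.1269 0.168  0.161  0.0077 0.0082 0.0126 0.    ]
```

View pics/p2.png

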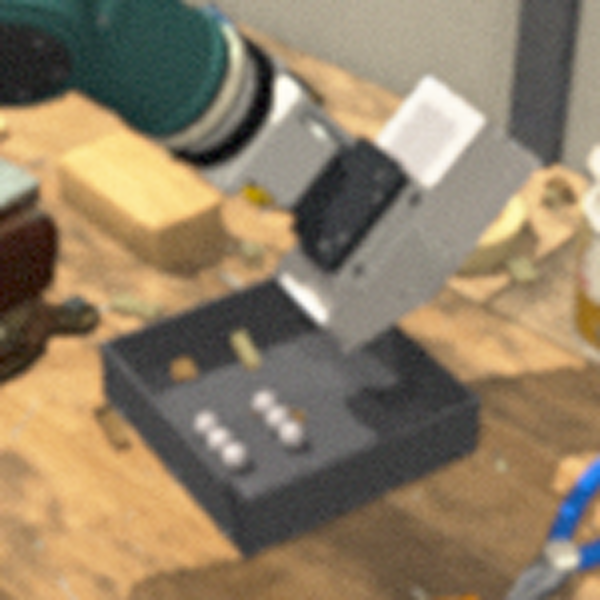

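The crop shows all six balls in the tray, in two rows of three near (220,440) and (278,420). Weight is also down about 1 N. I'll level the tin, raise it and carry it back.

Request:
carry_out([
  {"dx":0,"dy":0,"dz":-0.3,"wx":0,"wy":0.3,"wz":0,"gripper":255},
  {"dx":0,"dy":0,"dz":-0.4,"wx":0,"wy":0.5,"wz":0,"gripper":255},
  {"dx":0,"dy":0,"dz":-0.4,"wx":0,"wy":0.6,"wz":0,"gripper":255},
  {"dx":0,"dy":0,"dz":-0.4,"wx":0,"wy":0.6,"wz":0,"gripper":255},
  {"dx":0,"dy":0,"dz":-0.4,"wx":0,"wy":0.6,"wz":0,"gripper":255},
  {"dx":0,"dy":0,"dz":-0.4,"wx":0,"wy":0.6,"wz":0,"gripper":255},
  {"dx":0,"dy":0,"dz":-0.4,"wx":0,"wy":0.6,"wz":0,"gripper":255},
  {"dx":0,"dy":0,"dz":-0.4,"wx":0,"wy":0.6,"wz":0,"gripper":255},
  {"dx":0,"dy":0,"dz":-0.4,"wx":0,"wy":0.6,"wz":0,"gripper":255},
  {"dx":0,"dy":0,"dz":-0.4,"wx":0,"wy":0.6,"wz":0,"gripper":255},
  {"dx":0,"dy":0,"dz":-0.4,"wx":0,"wy":0.5,"wz":0,"gripper":255},
  {"dx":0,"dy":0,"dz":-0.6,"wx":0,"wy":0.3,"wz":0,"gripper":255},
  {"dx":0,"dy":0,"dz":-0.6,"wx":0,"wy":0.2,"wz":0,"gripper":255},
  {"dx":0,"dy":0,"dz":-0.5,"wx":0,"wy":0,"wz":-0.4,"gripper":255},
  {"dx":0,"dy":0,"dz":-0.2,"wx":0,"wy":0,"wz":-0.7,"gripper":255},
  {"dx":0,"dy":0,"dz":0,"wx":0,"wy":0,"wz":-0.7,"gripper":255},
  {"dx":0,"dy":0,"dz":0,"wx":0,"wy":0,"wz":-0.5,"gripper":255},
  {"dx":0,"dy":0,"dz":0,"wx":0,"wy":0,"wz":-0.1,"gripper":255},
  {"dx":0,"dy":0,"dz":0,"wx":0,"wy":0,"wz":0,"gripper":255},
])

```text
time: 20.73
tool_pos: [0.4404, -0.2015, 0.2999]
ee_rot: [-3.141, 0.001, 3.121]
wrist_force: [0.2, 0.6, -2.1]
width: 0.0561
finger_force: 30.0
```

```bash
python3 -c "
from h import *
need([.480,.2401,.29],[np.pi,0,3.122])"
```

```text
t 20.73 pos [ 0.4404 -0.2015  0.2999] rpy [-3.141e+00  1.000e-03  3.121e+00] F [ 0.23  0.56 -2.07] T [0.045 0.031 0.002] w 0.0561 ff 30.0 q [-0.55 -0.06  1.53  0.    1.68 -2.1 ]
shift [-1.53 22.12  0.49] turn [-0.    0.01 -0.01]
```

Request:
carry_out([
  {"dx":-0.2,"dy":0.3,"dz":0,"wx":0,"wy":0,"wz":0,"gripper":255},
  {"dx":-0.3,"dy":0.6,"dz":0,"wx":0,"wy":0,"wz":0,"gripper":255},
  {"dx":-0.3,"dy":0.9,"dz":0,"wx":0,"wy":0,"wz":0,"gripper":255},
  {"dx":-0.3,"dy":0.9,"dz":0,"wx":0,"wy":0,"wz":0,"gripper":255},
  {"dx":-0.3,"dy":0.9,"dz":0,"wx":0,"wy":0,"wz":0,"gripper":255},
  {"dx":-0.1,"dy":0.9,"dz":0,"wx":0,"wy":0,"wz":0,"gripper":255},
  {"dx":0,"dy":0.9,"dz":0,"wx":0,"wy":0,"wz":0,"gripper":255},
  {"dx":0,"dy":0.9,"dz":0,"wx":0,"wy":0,"wz":0,"gripper":255},
  {"dx":0,"dy":0.9,"dz":0,"wx":0,"wy":0,"wz":0,"gripper":255},
  {"dx":0,"dy":0.9,"dz":0,"wx":0,"wy":0,"wz":0,"gripper":255},
  {"dx":0,"dy":0.9,"dz":0,"wx":0,"wy":0,"wz":0,"gripper":255},
  {"dx":0,"dy":0.9,"dz":0,"wx":0,"wy":0,"wz":0,"gripper":255},
  {"dx":0,"dy":0.9,"dz":0,"wx":0,"wy":0,"wz":0,"gripper":255},
  {"dx":0,"dy":0.9,"dz":0,"wx":0,"wy":0,"wz":0,"gripper":255},
  {"dx":0,"dy":0.9,"dz":0,"wx":0,"wy":0,"wz":0,"gripper":255},
  {"dx":0,"dy":0.9,"dz":0,"wx":0,"wy":0,"wz":0,"gripper":255},
  {"dx":0,"dy":0.9,"dz":0,"wx":0,"wy":0,"wz":0,"gripper":255},
  {"dx":0,"dy":0.9,"dz":0,"wx":0,"wy":0,"wz":0,"gripper":255},
  {"dx":0,"dy":0.9,"dz":0,"wx":0,"wy":0,"wz":0,"gripper":255},
  {"dx":0,"dy":0.9,"dz":0,"wx":0,"wy":0,"wz":0,"gripper":255},
])

```text
time: 22.4
tool_pos: [0.4767, 0.1415, 0.2998]
ee_rot: [3.141, 0.0, 3.121]
wrist_force: [0.6, 0.2, -2.8]
width: 0.0557
finger_force: 30.0
```

Request:
carry_out([
  {"dx":0,"dy":0.9,"dz":0,"wx":0,"wy":0,"wz":0,"gripper":255},
  {"dx":0,"dy":0.9,"dz":0,"wx":0,"wy":0,"wz":0,"gripper":255},
  {"dx":0,"dy":0.9,"dz":0,"wx":0,"wy":0,"wz":0,"gripper":255},
  {"dx":0,"dy":0.9,"dz":0,"wx":0,"wy":0,"wz":0,"gripper":255},
  {"dx":0,"dy":0.6,"dz":0,"wx":0,"wy":0,"wz":0,"gripper":255},
  {"dx":0,"dy":0.3,"dz":0,"wx":0,"wy":0,"wz":0,"gripper":255},
  {"dx":0,"dy":0,"dz":0,"wx":0,"wy":0,"wz":0,"gripper":255},
  {"dx":0,"dy":0,"dz":0,"wx":0,"wy":0,"wz":0,"gripper":255},
])

```text
time: 23.07
tool_pos: [0.4784, 0.2298, 0.2997]
ee_rot: [-3.141, -0.0, 3.122]
wrist_force: [0.0, 0.5, -2.9]
width: 0.0561
finger_force: 30.0
```

```bash
python3 -c "
from h import *
need([.480,.2401,.128],[np.pi,0,3.122])"
```

```text
t 23.07 pos [0.4784 0.2298 0.2997] rpy [-3.141 -0.     3.122] F [ 0.04  0.49 -2.92] T [-0.048  0.037 -0.039] w 0.0561 ff 30.0 q [ 0.34  0.05  1.42 -0.    1.68 -1.21]
shift [-0.07  0.52  8.59] turn [-0.01 -0.    0.  ]
```

Request:
carry_out([
  {"dx":0,"dy":0.2,"dz":0.4,"wx":0,"wy":0,"wz":0,"gripper":255},
  {"dx":0,"dy":0.3,"dz":0.8,"wx":0,"wy":0,"wz":0,"gripper":255},
  {"dx":0,"dy":0,"dz":0.8,"wx":0,"wy":0,"wz":0,"gripper":255},
  {"dx":0,"dy":0,"dz":0.8,"wx":0,"wy":0,"wz":0,"gripper":255},
  {"dx":0,"dy":0,"dz":0.8,"wx":0,"wy":0,"wz":0,"gripper":255},
  {"dx":0,"dy":0,"dz":0.8,"wx":0,"wy":0,"wz":0,"gripper":255},
  {"dx":0,"dy":0,"dz":0.8,"wx":0,"wy":0,"wz":0,"gripper":255},
  {"dx":0,"dy":0,"dz":0.8,"wx":0,"wy":0,"wz":0,"gripper":255},
  {"dx":0,"dy":0,"dz":0.8,"wx":0,"wy":0,"wz":0,"gripper":255},
  {"dx":0,"dy":0,"dz":0.7,"wx":0,"wy":0,"wz":0,"gripper":255},
  {"dx":0,"dy":0,"dz":0.5,"wx":0,"wy":0,"wz":0,"gripper":255},
  {"dx":0,"dy":0,"dz":0.2,"wx":0,"wy":0,"wz":0,"gripper":255},
  {"dx":0,"dy":0,"dz":0,"wx":0,"wy":0,"wz":0,"gripper":255},
  {"dx":0,"dy":0,"dz":0,"wx":0,"wy":0,"wz":0,"gripper":255},
])

```text
time: 24.23
tool_pos: [0.479, 0.2398, 0.1362]
ee_rot: [3.141, 0.001, 3.122]
wrist_force: [0.8, 0.1, -1.4]
width: 0.0561
finger_force: 30.0
```

```bash
python3 -c "
from h import *
need([.480,.2401,.1268],[np.pi,0,3.122])"
```

```text
t 24.23 pos [0.479  0.2398 0.1362] rpy [3.141e+00 1.000e-03 3.122e+00] F [ 0.85  0.07 -1.35] T [ 0.038 -0.004 -0.04 ] w 0.0561 ff 30.0 q [ 0.36  0.15  1.64  0.    1.35 -1.19]
shift [-0.05  0.01  0.47] turn [ 0.    0.01 -0.  ]
```

Lower the last 9.5 mm, release, then back up.

Request:
carry_out([
  {"dx":0,"dy":0,"dz":0.15,"wx":0,"wy":0,"wz":0,"gripper":255},
  {"dx":0,"dy":0,"dz":0.15,"wx":0,"wy":0,"wz":0,"gripper":255},
  {"dx":0,"dy":0,"dz":0.1,"wx":0,"wy":0,"wz":0,"gripper":255},
  {"dx":0,"dy":0,"dz":0.06,"wx":0,"wy":0,"wz":0,"gripper":255},
  {"dx":0,"dy":0,"dz":0.03,"wx":0,"wy":0,"wz":0,"gripper":255},
  {"dx":0,"dy":0,"dz":0,"wx":0,"wy":0,"wz":0,"gripper":255},
  {"dx":0,"dy":0,"dz":0,"wx":0,"wy":0,"wz":0,"gripper":255},
])

```text
time: 24.82
tool_pos: [0.4788, 0.24, 0.127]
ee_rot: [3.141, 0.001, 3.122]
wrist_force: [-2.6, -0.5, 4.6]
width: 0.056
finger_force: 30.0
```

Request:
carry_out([
  {"dx":0,"dy":0,"dz":0,"wx":0,"wy":0,"wz":0,"gripper":0},
  {"dx":0,"dy":0,"dz":0,"wx":0,"wy":0,"wz":0,"gripper":0},
  {"dx":0,"dy":0,"dz":0,"wx":0,"wy":0,"wz":0,"gripper":0},
  {"dx":0,"dy":0,"dz":0,"wx":0,"wy":0,"wz":0,"gripper":0},
  {"dx":0,"dy":0,"dz":0,"wx":0,"wy":0,"wz":0,"gripper":0},
  {"dx":0,"dy":0,"dz":0,"wx":0,"wy":0,"wz":0,"gripper":0},
  {"dx":0,"dy":0,"dz":0,"wx":0,"wy":0,"wz":0,"gripper":0},
  {"dx":0,"dy":0,"dz":0,"wx":0,"wy":0,"wz":0,"gripper":0},
])

```text
time: 25.48
tool_pos: [0.4787, 0.24, 0.126]
ee_rot: [3.142, -0.0, 3.122]
wrist_force: [0.6, -0.6, -0.4]
width: 0.0939
finger_force: 0.0
```

```bash
python3 -c "
from h import *
st()"
```

```text
t 25.48 pos [0.4787 0.24   0.126 ] rpy [ 3.142 -0.     3.122] F [ 0.58 -0.56 -0.41] T [0.03  0.004 0.017] w 0.0939 ff 0.0 q [ 0.36  0.16  1.65  0.    1.33 -1.19]
```

Request:
carry_out([
  {"dx":0,"dy":0,"dz":-0.3,"wx":0,"wy":0,"wz":0,"gripper":0},
  {"dx":0,"dy":0,"dz":-0.6,"wx":0,"wy":0,"wz":0,"gripper":0},
  {"dx":0,"dy":0,"dz":-0.9,"wx":0,"wy":0,"wz":0,"gripper":0},
  {"dx":0,"dy":0,"dz":-0.9,"wx":0,"wy":0,"wz":0,"gripper":0},
  {"dx":0,"dy":0,"dz":-0.9,"wx":0,"wy":0,"wz":0,"gripper":0},
  {"dx":0,"dy":0,"dz":-0.9,"wx":0,"wy":0,"wz":0,"gripper":0},
  {"dx":0,"dy":0,"dz":-0.9,"wx":0,"wy":0,"wz":0,"gripper":0},
  {"dx":0,"dy":0,"dz":-0.9,"wx":0,"wy":0,"wz":0,"gripper":0},
  {"dx":0.5,"dy":0,"dz":-0.9,"wx":0,"wy":0,"wz":0,"gripper":0},
  {"dx":0.9,"dy":0,"dz":-0.9,"wx":0,"wy":0,"wz":0,"gripper":0},
  {"dx":0.9,"dy":0,"dz":-0.5,"wx":0,"wy":0,"wz":0,"gripper":0},
  {"dx":0.9,"dy":0,"dz":0,"wx":0,"wy":0,"wz":0,"gripper":0},
  {"dx":0.5,"dy":0,"dz":0,"wx":0,"wy":0,"wz":0,"gripper":0},
  {"dx":0,"dy":0,"dz":0,"wx":0,"wy":0,"wz":0,"gripper":0},
])

```text
time: 26.65
tool_pos: [0.4033, 0.2415, 0.2995]
ee_rot: [3.14, 0.002, 3.123]
wrist_force: [0.1, -0.1, 0.6]
width: 0.0939
finger_force: 0.0
```

```bash
python3 -c "
from h import *
st()
im=eyes.snapshot('scene')
cv2.imwrite('pics/f.png',cv2.resize(im[160:360,180:440,::-1],None,fx=3,fy=3,interpolation=cv2.INTER_CUBIC))"
```

```text
t 26.65 pos [0.4033 0.2415 0.2995] rpy [3.140e+00 2.000e-03 3.123e+00] F [ 0.1  -0.14  0.57] T [-0.034  0.04   0.043] w 0.0939 ff 0.0 q [ 0.42 -0.09  1.56  0.    1.68 -1.13]
```

View pics/f.png

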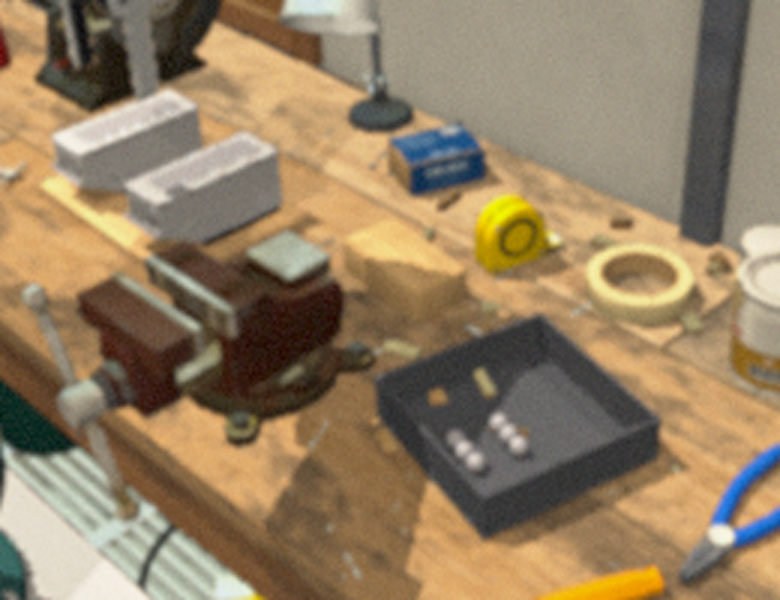

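Both tins stand upright on the board at about (125,140) and (205,185). The six balls lie in the tray at about (485,440), and the loose things have not moved.

```bash
python3 -c "
from bench import robot
print(robot.close_job())"
```

```text
the job is handed in; nothing more can be done
None
```

I handed the job in at about 27 s: tin 2 was the fuller one (0.071 N m shift when tilted), its six balls are in the tray, both tins stand upright on the board, and the pictures show no loose item moved; the hand-in gave no verdict.

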